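Tip the sample tube out of its canister and lay it in the tray

ROBOT

A 7-joint arm with a two-finger parallel gripper is mounted at the origin on the work surface. World frame = base frame: x ahead of the robot, y to its left, z up, the work surface at z = 0. Lengths are in m, angles in rad, forces in N, time in s.
With the tool pointing down it reaches from about 0.425 to 0.925 m from the base axis. Payload 6.8 kg.
Tool frame: the origin (TCP) lies midway between the tips of the shut fingers; the grasp point (between the pads) lies 19 mm behind it; z points along the fingers, y is the direction in which the jaws open and shut (so a half turn about z gives the same grasp; the last joint's range is limited). The gripper opens to 85 mm and grips with 20 to 120 N. Pads are 22 mm wide; open, the fingers measure 114 mm over their backs; the gripper's body (76 mm by 85 mm) begins 54 mm behind the grasp point. The pads swing forward as they close: fully open they stand 13 mm farther back than shut.
Start: joints at [1.157, 0.477, 0.022, 1.555, -0.011, 1.109, -0.083], TCP at [0.203, -0.644, 0.231] pointing down, gripper open.
Joint ranges: [-2.96, 2.96], [-0.34, 2.1], [-1.41, 1.46], [0.24, 2.44], [-1.37, 4.51], [0.17, 1.92], [-2.96, 2.96]. Speed limits (rad/s): [2.39, 2.39, 3.14, 3.14, 3.14, 3.14, 3.14].

INTERFACE

Orientations are given as a unit quaternion [w, x, y, z].
In Python, from station import readout, eyes, ticket gives the robot as it stands. The module is installed in compiled form; this text tells all that it offers.
- The arm moves only by the shell command python3 -m crank 'ROWS' [FORCE]. ROWS is JSON, a list of rows, each an object of numbers: "jaw": the opening in per cent of the stroke, from 0 (shut) to 100 (fully open); "x", "y", "z": the shift along the tool's x, y, z in mm; "ax", "ay", "az": the turn, a rotation vector about the tool's x, y, z in degrees. In form: [{"jaw": .., "x": .., "y": .., "z": .., "ax": .., "ay": .., "az": ..}, ...]. A call has 1 to 12 rows; each row shifts and turns the commanded pose from where the row before left it, along the tool's axes as they then stand; what a row does not reach is not made up. A row lasts 1/8 s, in which the tool goes at most 62.5 mm and 10.7 degrees, less where a joint would pass 70% of its speed; a pose out of reach is approached as far as the arm can. A call with a gripper value outside its range is refused whole. The fingers move at their own pace and stop on an object; FORCE is the grip in N (left out, the last holds). Time passes only in rows, so rows that do not move let the fingers close. It gives the time, the measured TCP pose, the force and the opening at its end, in the units of the state.
- readout.get_obs(): the state, without advancing time (a new reading comes with each control period).
- eyes.read_camera(name): name is "scene" or "top" or "wrist"; returns (picture, depth): 400x640x3 uint8, red, green, blue; 400x640 float32, m along the optical axis (not along the pixel's ray), 0 where there is no reading.
- eyes.calibration(name): a dict with "fx", "fy", "cx", "cy" (pixels), "R" (3x3) and "t" (3): a world point X has camera coordinates R X + t. Camera axes: x right, y down, z forward; pixel columns grow to the right and rows downward; lengths in m; the calibration is good to about 2 mm. A picture is of the moment at which its call begins: read the wrist's pose just before it. calibration takes no time and is no camera call; for the wrist camera it gives the pose at the moment of the call.
- ticket.hand_in(): hands the job in, once; it reports no verdict.
The state is a dict: "t": time; "q": joint angles; "joint_vel": joint speeds; "joint_torque": joint torques, N m; "eef_pos": TCP position; "tool_rot": TCP orientation; "contact_force": force on the tool from outside, world axes, zero at the start; "torque": the same for the moment, N m; "gripper_width": opening from 0.0 (shut) to 1.0 (fully open).
Only numpy, scipy, OpenCV 4.12 (cv2) and the standard library are available. Lean on these libraries where they do the work, as an engineer would, in place of code of your own. Each camera call takes 0.05 s, during which the arm holds its last target. There are 200 camera calls.

TASK

Tip the closed-end aluminium canister mouth-down on its hinge so that the capped sample tube inside slides out to the lip by itself, then take the sample tube by its exposed cap end, draw it clear of the canister while holding it, and lay it flat inside the open steel tray without letting it fall. Leave the jar, the mortar and the cardboard box standing where they are.

Things in the scene. Friction and masses are not known exactly. Their poses are not given: they have to be found in the camera images.
- stand: Grey steel stand fixed to the bench. Origin on the bench under the hinge; x points level from the canister's mouth towards its closed end (more or less to the robot's left), y is the hinge line, z up. Base plate 180 x 100 x 12 mm (x from -70 to +110 mm); two cheeks 34 mm long (x), outer faces at y = +-31 mm, up to z = 168 mm.
- hinge (a point): Middle of the canister's hinge axis, 150 mm above the bench, 150 mm above the stand's origin; axes as the stand's.
- canister (a joint): Tilt of the canister in rad: 0 = level (about the start), grows as the mouth goes down and the closed end up; hard stop at 0.48. The hinge is stiff (0.35 N m friction) and stays where left; lifting at the tab takes about 4 to 7 N. The inside is polished: the sample tube starts to slide at about 0.18 to 0.27 rad, and at 0.40 or more it slides right out to the lip within a second.
- canister_mouth (a point): Centre of the open mouth of the canister, a square aluminium tube: outside 38 mm wide (y), 44 mm high (z), 160 mm long; inside 32 mm wide, 38 mm high. Axes turn with it: x along it to the closed end, y the hinge line, z out of its top. The hinge axis is 45 mm from the mouth, at mid height. There are 14 mm of play above the sample tube inside.
- canister_lip (a point): Top middle of the inner face of an upturned lip (18 mm wide, 4 mm thick, 10 mm above the inner floor), 52 mm out from the mouth on a tongue 12 mm wide, 3 mm thick; axes as the mouth's. The cap comes to rest against it, axis 12 mm above the floor: 52 mm exposed, fingers pass either side of the tongue. To draw it out raise it 11 to 13 mm along z, then pull 75 mm or more along -x.
- canister_tab (a point): Point at which to hold the black plastic thumb tab on the canister's top near the closed end: 88 mm behind the hinge axis and 49 mm above it when level (axes as the mouth's). The tab is a flat upright plate 34 mm long (x), 10 mm thick (y), from 22 to 68 mm above the hinge axis.
- sample: White plastic sample tube with a grey cap: a plain cylinder 24 mm in diameter and 120 mm long, cap included, about 60 g. Origin at its centre, x along it from the cap (-x) to the foot (+x). It starts lying wholly inside the canister, cap towards the mouth and 8 to 30 mm inside it.
- sample_cap (a point): Centre of the sample tube's cap end face (60 mm from its centre); axes as the sample tube's.
- sample_foot (a point): Centre of the sample tube's other end face; axes as the sample tube's.
- tray: Open steel tray fixed to the bench, 200 mm (x) by 150 mm (y), 22 mm high, walls and floor 4 mm; origin at the centre of its underside, z up. A sample tube lying in it has its axis 16 mm above the bench. The tray stands on one side of the stand, the jar on the other.
- bottle: Amber glass jar with a black cap, 60 mm in diameter, 100 mm high, loose; origin at the centre of its underside.
- mortar: White ceramic bowl, rim 100 mm in diameter, 55 mm high, loose; origin at the centre of its underside.
- carton: Cardboard box 90 x 110 x 60 mm, loose; origin at the centre of its underside.
Mind the look-alikes: they are no part of the job. Of the things shaped like the stand, the grey one is meant.

How it is judged:
On the way, in this order (a step that is already met when the one before it is completed fails the run):
1. the canister has been tipped mouth-down and the sample tube, untouched by the fingers, has slid at least 40 mm out of the mouth, its foot still inside (value of joint canister above 0.2 rad and x of sample_cap in the frame of canister_mouth below -0.04 m and x of sample_foot in the frame of canister_mouth above 0.03 m and contact force between the fingers and sample below 0.1 N), for 0.2 s.
2. the sample tube is held by the fingers and is clear of the canister (contact force between the fingers and sample above 0.5 N and height (world z) of sample above 0.04 m and (x of sample_foot in the frame of canister_mouth below -0.002 m or horizontal distance between sample and canister_mouth above 0.15 m)), for 0.1 s.
At the end, for the whole second after the job is handed in: The sample tube lies flat on the tray's floor: both ends within the tray's 200 x 150 mm outline and their centres below 21 mm (16 mm when flat), released and at rest or nearly (slower than 60 mm/s) (x of sample_cap in the frame of tray between -0.1 and 0.1 m and y of sample_cap in the frame of tray between -0.075 and 0.075 m and x of sample_foot in the frame of tray between -0.1 and 0.1 m and y of sample_foot in the frame of tray between -0.075 and 0.075 m and height (world z) of each of sample_cap, sample_foot below 0.021 m and linear speed of sample below 0.06 m/s); the robot touches nothing.
It fails at once if the sample tube is let fall: it moves faster than 0.95 m/s with no finger on it (a free fall of about 45 mm) (linear speed of sample above 0.95 m/s and contact force between the fingers and sample below 0.05 N).
It fails at once if the jar is pushed more than 30 mm or tipped (distance of bottle from where it was at the start of the episode above 0.03 m or angle between bottle's own z axis and vertical above 0.4 rad).
It fails at once if the mortar is pushed more than 30 mm or tipped (distance of mortar from where it was at the start of the episode above 0.03 m or angle between mortar's own z axis and vertical above 0.4 rad).
It fails at once if the cardboard box is pushed more than 30 mm or tipped (distance of carton from where it was at the start of the episode above 0.03 m or angle between carton's own z axis and vertical above 0.4 rad).
It also fails if it takes over 61 s, if anything falls off the work surface, if the arm or the gripper's body presses on something with over 40 N, if the wrist force passes 120 N, or if a joint passes its speed limit or range.

## Working session

There is one attempt and no reset: what is moved stays moved. The work goes in short steps, Python scripts to look and compute and a shell command to move; the robot and the scene stay as the last step left them, time stands still between calls to the robot, and variables do not carry over. Pictures are saved under pics/ and viewed, about 8 in all and at most 12, crops included, and the job is handed in when it is done.

```bash
mkdir -p pics; python3 - <<'E'
from station import readout, eyes
import cv2, numpy as np
o=readout.get_obs();print(o)
for n in ("scene","top"):
    p,d=eyes.read_camera(n);c=eyes.calibration(n);np.savez(f"pics/{n}0.npz",p=p,d=d,**c)
    cv2.imwrite(f"pics/{n}0.png",p[:,:,::-1]);print(n,{k:np.round(v,3).tolist() for k,v in c.items()},(d>0).mean())
E
```

```text
{'t': 0.0, 'q': array([ 1.15690331,  0.47783235,  0.02232101,  1.55643815, -0.01153092,
        1.10930084, -0.08309628]), 'joint_vel': array([-0.00211689, -0.00059812,  0.00033183, -0.00164337, -0.0020092 ,
        0.00048369,  0.00209326]), 'joint_torque': array([ 5.14576386e-04, -5.96445072e+01,  1.60792798e+00, -2.81198877e+01,
        1.24654241e-02,  9.37950157e-03,  1.05712346e-07]), 'eef_pos': array([ 0.20303686, -0.64312201,  0.23030934]), 'tool_rot': array([-9.05673960e-04,  9.88331503e-01,  1.52315404e-01, -1.91415480e-04]), 'contact_force': array([-0.07901165,  0.66464252, -0.1319156 ]), 'torque': array([ 0.04151338, -0.02338349, -0.01973613]), 'gripper_width': 1.0001967434084544}
scene {'fx': 368.114, 'fy': 368.114, 'cx': 321.312, 'cy': 198.926, 'R': [[0.301, 0.954, 0.014], [0.605, -0.18, -0.776], [-0.737, 0.242, -0.631]], 't': [-0.139, -0.216, 1.484]} 0.99601953125
top {'fx': 478.841, 'fy': 478.841, 'cx': 323.714, 'cy': 202.67, 'R': [[-0.012, -1.0, -0.016], [-0.98, 0.015, -0.197], [0.198, 0.013, -0.98]], 't': [0.012, 0.547, 1.367]} 0.9959296875
```

View pics/scene0.png

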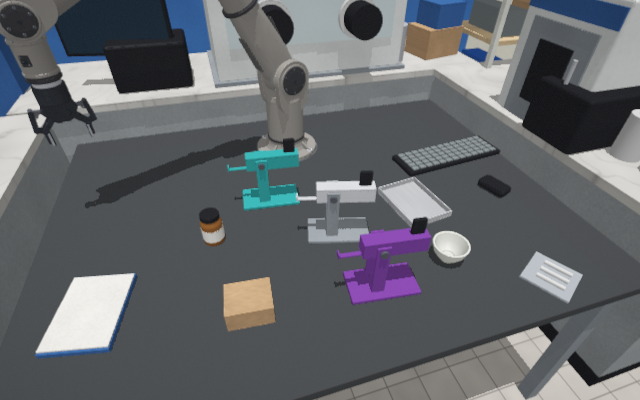

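View pics/top0.png

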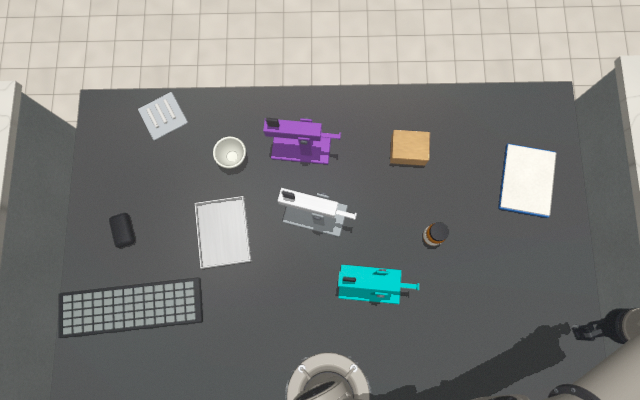

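The scene view shows three stand-and-canister sets:
- teal: scene (270,175), top (370,285)
- purple: scene (385,260), top (302,140)
- grey with bare aluminium canister: scene (340,205), top (315,207). This is the one I want.

The open tray is at top (222,232). The small ribbed plate at top (163,115) and the white pad at top (528,180) only look like it. The jar is at top (436,234), the mortar at (230,153) and the box at (411,148). Next I'll measure from both views.

```bash
cat > h.py <<'E'
import numpy as np, cv2
from scipy.spatial.transform import Rotation as Ro
def cloud(p,d,c):
    v,u=np.indices(d.shape)
    X=np.stack([(u-c['cx'])/c['fx']*d,(v-c['cy'])/c['fy']*d,d],-1)
    W=(X-c['t'])@c['R']; W[d<=0]=np.nan
    return W
def proj(X,c):
    q=np.asarray(X)@np.asarray(c['R']).T+c['t']
    return np.stack([c['fx']*q[...,0]/q[...,2]+c['cx'],c['fy']*q[...,1]/q[...,2]+c['cy']],-1)
def rect(P):
    (c,s,a)=cv2.minAreaRect((P[:,:2]*1000).astype(np.float32)); return np.round(c,1),np.round(s,1),round(a,1)
E
python3 - <<'E'
from h import *
for n in ("top","scene"):
    f=np.load(f"pics/{n}0.npz");p,d=f['p'],f['d'];W=cloud(p,d,f)
    hsv=cv2.cvtColor(p,cv2.COLOR_RGB2HSV);S,V=hsv[...,1],hsv[...,2]
    print(n)
    box=np.zeros(d.shape,bool)
    if n=="top": box[170:245,270:365]=1
    else: box[165:245,295:385]=1
    g=box&(S<60)&(V>70)
    z=W[...,2]
    top=g&(z>.16)&(z<.2); print(" cantop",top.sum(),rect(W[top]),np.nanmedian(z[top]))
    tab=box&(V<70)&(z>.16)&(z<.24); print(" tab",tab.sum(),rect(W[tab]),np.nanmin(z[tab]),np.nanmax(z[tab]),W[tab].mean(0))
    ton=g&(z>.11)&(z<.16);P=W[ton];print(" low",ton.sum(),rect(P))
    base=g&(z>.004)&(z<.02); print(" base",base.sum(),rect(W[base]),np.nanmedian(z[base]))
    if n=="top":
        tr=np.zeros(d.shape,bool);tr[185:280,185:260]=1
    else:
        tr=np.zeros(d.shape,bool);tr[170:235,372:458]=1
    for lo,hi in((.002,.035),(.014,.035)):
        m=tr&(z>lo)&(z<hi)&(S<60)&(V>70);print(" tray",m.sum(),rect(W[m]),np.nanmedian(z[m]))
    if n=="top":
        for k,b in dict(jar=(215,255,415,455),mortar=(130,180,205,255),carton=(120,175,385,440),purple=(110,170,255,350),teal=(255,310,330,425)).items():
            m=np.zeros(d.shape,bool);m[b[0]:b[1],b[2]:b[3]]=1;m&=z>.02
            print(k,rect(W[m]),np.nanmax(z[m]))
f=np.load("pics/scene0.npz")['p'][150:250,285:465,::-1];g=np.load("pics/top0.npz")['p'][160:260,190:370,::-1]
cv2.imwrite("pics/crop1.png",np.vstack([cv2.resize(f,None,fx=3,fy=3),cv2.resize(g,None,fx=3,fy=3)]))
E
```

```text
top
 cantop 847 (array([522.2,  48.6]), array([161.6,  72.9]), 83.9) 0.1735014340726689
 tab 29 (array([536.5,  96.9]), array([27.2,  3.7]), 83.7) 0.1821819651113608 0.21874010758776496 [0.53656128 0.09719984 0.20231932]
 low 258 (array([517.1,  24.2]), array([ 72.3, 211.8]), 1.5)
 base 1991 (array([545.5,  27.2]), array([292.9, 232. ]), 89.2) 0.008129227997037464
 tray 4629 (array([473.4, 319.2]), array([295.4, 231.9]), 0.8) 0.005500157623149985
 tray 436 (array([452.6, 332.6]), array([233.7, 194.3]), 7.0) 0.021952962688187513
jar (array([ 449.9, -317.1]), array([56. , 55.9]), 73.6) 0.10865462416956992
mortar (array([709. , 291.9]), array([99.2, 94.8]), 44.7) 0.0648195149060833
carton (array([ 721. , -258.9]), array([110.9,  92.9]), 84.6) 0.06990703615966548
purple (array([733.2,  63.3]), array([215.9,  87.1]), 84.5) 0.2227352554976826
teal (array([ 310.2, -139.5]), array([215.9,  91.4]), 85.9) 0.22450120708304924
scene
 cantop 725 (array([602.2,  18.4]), array([159.8, 214.3]), 68.2) 0.1717644649647419
 tab 175 (array([544.5,  96.1]), array([33.7, 11.4]), 69.7) 0.17713384521497158 0.22010719714857577 [0.54573717 0.09521902 0.20004473]
 low 680 (array([540.5,  12.7]), array([216.7,  40. ]), 67.0)
 base 1302 (array([388.7,  96. ]), array([307.9, 401.5]), 75.0) 0.012237100612990433
 tray 2324 (array([449.5, 346.3]), array([303.4, 359.1]), 64.8) 0.004844527221463654
 tray 397 (array([452.1, 324.8]), array([239.4, 183.4]), 7.3) 0.01987527784745209
```

View pics/crop1.png

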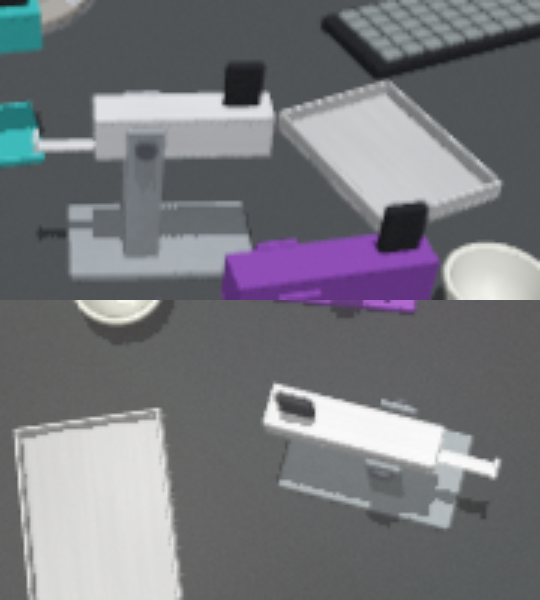

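The crop confirms the choice: a grey stand and white-aluminium canister, with the tab at scene (365,178) and top (288,196). The mouth and lip point to the robot's right, towards top (353,215). The tray is open and empty. Next I'll fit the axis line and yaw.

```bash
python3 - <<'E'
from h import *
def big(m):
    k,l,s,_=cv2.connectedComponentsWithStats(m.astype(np.uint8),connectivity=4);return l==1+np.argmax(s[1:,4])
for n in ("top","scene"):
    f=np.load(f"pics/{n}0.npz");p,d=f['p'],f['d'];W=cloud(p,d,f);z=W[...,2]
    hsv=cv2.cvtColor(p,cv2.COLOR_RGB2HSV);S,V=hsv[...,1],hsv[...,2]
    box=np.zeros(d.shape,bool)
    if n=="top": box[170:245,270:365]=1
    else: box[165:215,290:385]=1
    m=box&(V>205)&(S<40)
    top=big(m&(abs(z-.173)<.008)); P=W[top]; print(n,top.sum(),"topface",rect(P),"z",np.median(P[:,2]))
    # slope of z along length
    A=np.c_[P[:,:2]-P[:,:2].mean(0),np.ones(len(P))];print(" plane",np.linalg.lstsq(A,P[:,2],rcond=None)[0].round(3))
    t=big(box&(V<75)&(z>.165));P=W[t];print(" tab",t.sum(),rect(P),np.percentile(P[:,2],[1,50,99]))
    h=P[P[:,2]>.212]; print(" tab top",len(h),rect(h) if len(h)>3 else '', h.mean(0))
    # tongue / lip
    P=W[box&(V>150)&(abs(z-.135)<.012)]; P=P[P[:,1]<0];print(" tongue",len(P),rect(P) if len(P)>3 else '',np.median(P[:,2]) if len(P) else '')
    # tray
    b=np.zeros(d.shape,bool)
    if n=="top": b[190:275,190:256]=1
    else: b[174:230,374:455]=1
    t=big(b&(V>100)&(S<40)&(z<.03)&(z>0));print(" tray",rect(W[t]),np.percentile(z[t],[5,50,98]))
E
```

```text
top 673 topface (array([527.7,  48. ]), array([159.5,  38.6]), 74.6) z 0.17389506774202587
 plane [-0.007  0.015  0.174]
 tab 34 (array([536.8,  96.9]), array([27.2,  4.1]), 81.4) [0.18267984 0.20514074 0.22046076]
 tab top 12 (array([536.7,  97. ]), array([26.9,  3.3]), 79.1) [0.53711316 0.09806645 0.21699377]
 tongue 94 (array([503.2, -56.2]), array([57.6, 22.6]), 69.8) 0.1324581921926028
 tray (array([480.6, 301. ]), array([228.8, 193.2]), 7.1) [0.00106037 0.00584835 0.02514965]
scene 392 topface (array([530.6,  46.1]), array([157. ,  37.4]), 74.3) z 0.17257752816153737
 plane [0.014 0.004 0.173]
 tab 183 (array([544.9,  96. ]), array([33.8, 11.4]), 71.7) [0.17752294 0.2019828  0.22022952]
 tab top 50 (array([543.5,  95.4]), array([31.8,  9.2]), 71.7) [0.54392399 0.09573557 0.21674643]
 tongue 135 (array([507.8, -45.7]), array([84.8, 25.7]), 65.9) 0.13167431483210432
 tray (array([459.8, 320.2]), array([226.6, 175.9]), 8.0) [0.00189694 0.00522168 0.02308373]
```

```bash
cat >> h.py <<'E'
YAW=np.radians(74.5); H=np.array([.5196,.0133,.150])
def canR(th):  # columns x,y,z of canister at tilt th
    return Ro.from_euler('z',YAW).as_matrix()@Ro.from_euler('y',-th).as_matrix()
def can(th,p): return H+canR(th)@(np.array(p)/1000)   # p in mm from hinge, canister axes
def toolR(th): R=canR(th); return np.c_[R[:,0],-R[:,1],-R[:,2]]
def delta(P,R):
    from station import readout
    o=readout.get_obs();q=o['tool_rot'];T=Ro.from_quat([q[1],q[2],q[3],q[0]]).as_matrix()
    print("t",round(o['t'],2),"tcp",(o['eef_pos']*1000).round(1),"F",o['contact_force'].round(1),"g",round(o['gripper_width'],3),"q",o['q'].round(2))
    print(" shift mm",(T.T@(P-o['eef_pos'])*1000).round(1)," turn deg",np.degrees(Ro.from_matrix(T.T@R).as_rotvec()).round(2))
E
python3 - <<'E'
from h import *
P=can(0,[88,0,49+130]);print(P); delta(P,toolR(0))
# tray: top image contour -> ray on rim plane z=.022
for n,b in (("top",(185,280,185,262)),("scene",(170,235,368,460))):
    f=np.load(f"pics/{n}0.npz");p=f['p'];hsv=cv2.cvtColor(p,cv2.COLOR_RGB2HSV)
    m=np.zeros(p.shape[:2],np.uint8);m[b[0]:b[1],b[2]:b[3]]=1
    m&=((hsv[...,2]>105)&(hsv[...,1]<45)).astype(np.uint8)
    k,l,s,_=cv2.connectedComponentsWithStats(m);c=(l==1+np.argmax(s[1:,4]))
    v,u=np.nonzero(c);r=np.stack([(u-f['cx'])/f['fx'],(v-f['cy'])/f['fy'],np.ones(len(u))],-1)@f['R'];o=-f['t']@f['R']
    for z in (.022,.004):
        X=o+r*((z-o[2])/r[:,2])[:,None];print(n,z,s[1:,4].max(),rect(X))
E
```

```text
[0.54311698 0.09809948 0.329     ]
t 0.1 tcp [ 203.  -643.2  230.4] F [-0.1  0.1  0.3] g 1.001 q [ 1.16  0.48  0.02  1.56 -0.01  1.11 -0.08]
 shift mm [ 547.5 -604.6  -97.6]  turn deg [-9.000e-02 -4.000e-02 -5.698e+01]
top 0.022 3456 (array([470.6, 311.5]), array([203.6, 157.4]), 7.5)
top 0.004 3456 (array([473.2, 315.6]), array([206.1, 159.4]), 7.5)
scene 0.022 2096 (array([481.1, 304.9]), array([220.6, 168.5]), 7.6)
scene 0.004 2096 (array([462.3, 318.6]), array([225.9, 172.6]), 7.6)
```

```bash
python3 -m crank '[{"z":-50},{"z":-48},{"x":39,"y":-43},{"x":39,"y":-43},{"x":39,"y":-43},{"x":39,"y":-43},{"x":39,"y":-43},{"x":39,"y":-43},{"x":39,"y":-43},{"x":39,"y":-43},{"x":39,"y":-43},{"x":39,"y":-43}]' 40
python3 -m crank '[{"x":39,"y":-43},{"x":39,"y":-43},{"x":39,"y":-43},{"x":39,"y":-43},{"az":-9.5},{"az":-9.5},{"az":-9.5},{"az":-9.5},{"az":-9.5},{"az":-9.5},{"az":0}]'
python3 - <<'E'
from h import *
delta(can(0,[88,0,49+130]),toolR(0))
from station import eyes
p,d=eyes.read_camera("wrist");c=eyes.calibration("wrist");np.savez("pics/w1.npz",p=p,d=d,**c)
cv2.imwrite("pics/w1.png",p[:,:,::-1]);print(c)
print(proj([can(0,[88,0,68]),can(0,[115,0,22]),can(0,[-45,0,22])],c))
E
```

```text
t 0.1 tcp [ 203.  -643.2  230.4] F [-0.1  0.1  0.3] g 1.001 q [ 1.16  0.48  0.02  1.56 -0.01  1.11 -0.08]
 shift mm [ 547.5 -604.6  -97.6]  turn deg [-9.000e-02 -4.000e-02 -5.698e+01]
{'fx': 329.6294815571598, 'fy': 329.6294815571598, 'cx': 314.4424188181594, 'cy': 200.12524986967895, 'R': array([[ 0.30082982, -0.95367704, -0.00123359],
       [-0.90188521, -0.28491249,  0.32469668],
       [-0.31000723, -0.09656589, -0.9458174 ]]), 't': array([-0.67664846, -0.04183634,  0.38038193])}
[[55147.46533911 44352.13533981]
 [-5597.42433129 -4660.34195508]
 [-2267.74164145 -2067.81905852]]schema error: expected keys jaw, x, y, z, ax, ay, az
schema error: expected keys jaw, x, y, z, ax, ay, az
```

```bash
python3 -m crank '[{"jaw":100,"x":0,"y":0,"z":-50,"ax":0,"ay":0,"az":0},{"jaw":100,"x":0,"y":0,"z":-48,"ax":0,"ay":0,"az":0},{"jaw":100,"x":39,"y":-43,"z":0,"ax":0,"ay":0,"az":0},{"jaw":100,"x":39,"y":-43,"z":0,"ax":0,"ay":0,"az":0},{"jaw":100,"x":39,"y":-43,"z":0,"ax":0,"ay":0,"az":0},{"jaw":100,"x":39,"y":-43,"z":0,"ax":0,"ay":0,"az":0},{"jaw":100,"x":39,"y":-43,"z":0,"ax":0,"ay":0,"az":0},{"jaw":100,"x":39,"y":-43,"z":0,"ax":0,"ay":0,"az":0},{"jaw":100,"x":39,"y":-43,"z":0,"ax":0,"ay":0,"az":0},{"jaw":100,"x":39,"y":-43,"z":0,"ax":0,"ay":0,"az":0},{"jaw":100,"x":39,"y":-43,"z":0,"ax":0,"ay":0,"az":0},{"jaw":100,"x":39,"y":-43,"z":0,"ax":0,"ay":0,"az":0}]' 40
python3 - <<'E'
from h import *
delta(can(0,[88,0,49+130]),toolR(0))
E
```

```text
t: 1.65
eef_pos: [0.446, -0.1145, 0.3294]
tool_rot: [0.0, 0.988, 0.152, 0.0]
contact_force: [1.2, -0.3, -0.3]
gripper_width: 1.002
t 1.65 tcp [ 446.  -114.5  329.4] F [ 1.2 -0.3 -0.3] g 1.002 q [ 0.51  0.05 -0.41  1.89  0.02  1.2  -1.17]
 shift mm [ 156.6 -173.6    0.3]  turn deg [ 3.0e-02  0.0e+00 -5.7e+01]
```

```bash
python3 -m crank '[{"jaw":100,"x":39,"y":-43,"z":0,"ax":0,"ay":0,"az":0},{"jaw":100,"x":39,"y":-43,"z":0,"ax":0,"ay":0,"az":0},{"jaw":100,"x":39,"y":-43,"z":0,"ax":0,"ay":0,"az":0},{"jaw":100,"x":39,"y":-44,"z":0,"ax":0,"ay":0,"az":0},{"jaw":100,"x":0,"y":0,"z":0,"ax":0,"ay":0,"az":-9.5},{"jaw":100,"x":0,"y":0,"z":0,"ax":0,"ay":0,"az":-9.5},{"jaw":100,"x":0,"y":0,"z":0,"ax":0,"ay":0,"az":-9.5},{"jaw":100,"x":0,"y":0,"z":0,"ax":0,"ay":0,"az":-9.5},{"jaw":100,"x":0,"y":0,"z":0,"ax":0,"ay":0,"az":-9.5},{"jaw":100,"x":0,"y":0,"z":0,"ax":0,"ay":0,"az":-9.5},{"jaw":100,"x":0,"y":0,"z":0,"ax":0,"ay":0,"az":0}]' 40
python3 - <<'E'
from h import *
delta(can(0,[88,0,49+130]),toolR(0))
from station import eyes
p,d=eyes.read_camera("wrist");c=eyes.calibration("wrist");np.savez("pics/w1.npz",p=p,d=d,**c)
cv2.imwrite("pics/w1.png",p[:,:,::-1])
print(proj([can(0,[88,0,68]),can(0,[115,0,22]),can(0,[-45,0,22])],c))
E
```

```text
t: 3.02
eef_pos: [0.5422, 0.0955, 0.329]
tool_rot: [-0.0, 0.796, 0.605, -0.0]
contact_force: [0.5, 0.1, 0.1]
gripper_width: 1.004
t 3.02 tcp [542.2  95.5 329. ] F [0.5 0.1 0.1] g 1.004 q [ 0.31  0.27 -0.73  1.69  0.19  1.25 -0.73]
 shift mm [2.8 0.2 0. ]  turn deg [-0.03  0.01 -0.08]
[[312.96691124 190.85571895]
 [313.06829089 147.41709835]
 [313.79777108 297.05047286]]
```

View pics/w1.png

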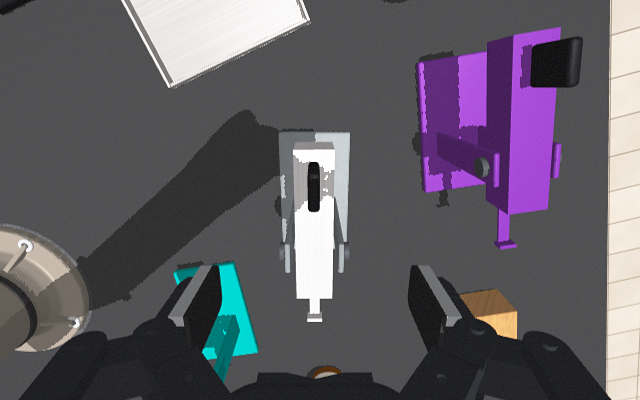

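The wrist view shows the tab at (314,187) and the canister upright in the picture, with its mouth edge at (314,298). Both agree with my projection to within a few pixels. I'll go down and grip the tab.

```bash
python3 -m crank '[{"jaw":100,"x":4,"y":0,"z":45,"ax":0,"ay":0,"az":0},{"jaw":60,"x":0,"y":0,"z":45,"ax":0,"ay":0,"az":0},{"jaw":50,"x":0,"y":0,"z":40,"ax":0,"ay":0,"az":0},{"jaw":50,"x":0,"y":0,"z":13,"ax":0,"ay":0,"az":0},{"jaw":0,"x":0,"y":0,"z":0,"ax":0,"ay":0,"az":0},{"jaw":0,"x":0,"y":0,"z":0,"ax":0,"ay":0,"az":0},{"jaw":0,"x":0,"y":0,"z":0,"ax":0,"ay":0,"az":0},{"jaw":0,"x":0,"y":0,"z":0,"ax":0,"ay":0,"az":0},{"jaw":0,"x":0,"y":0,"z":0,"ax":0,"ay":0,"az":0}]' 40
python3 - <<'E'
from h import *
delta(can(0,[88,0,36]),toolR(0))
th=np.radians(4.1)
R=canR(0).T@canR(th)
p=np.array([91,0,36]); d=R@p-p; print(d)  # canister axes; tool x=canx, y=-, z=-z
E
```

```text
t: 4.2
eef_pos: [0.5427, 0.1006, 0.1876]
tool_rot: [-0.0, 0.796, 0.606, 0.0]
contact_force: [-5.2, 2.7, -0.6]
gripper_width: 0.111
t 4.2 tcp [542.7 100.6 187.6] F [-5.2  2.7 -0.6] g 0.111 q [ 0.25  0.41 -0.69  1.86  0.31  0.98 -0.84]
 shift mm [-2.3  1.1  1.6]  turn deg [-0.02 -0.02  0.05]
[-2.80679675e+00  1.08449887e-15  6.41413562e+00]
```

```bash
python3 -m crank '[{"jaw":0,"x":-2.1,"y":0,"z":-5,"ax":0,"ay":3.15,"az":0},{"jaw":0,"x":-2.1,"y":0,"z":-5,"ax":0,"ay":3.15,"az":0},{"jaw":0,"x":-2.1,"y":0,"z":-5,"ax":0,"ay":3.15,"az":0},{"jaw":0,"x":-2.1,"y":0,"z":-5,"ax":0,"ay":3.15,"az":0},{"jaw":0,"x":-2.1,"y":0,"z":-5,"ax":0,"ay":3.15,"az":0},{"jaw":0,"x":-2.1,"y":0,"z":-5,"ax":0,"ay":3.15,"az":0},{"jaw":0,"x":-2.1,"y":0,"z":-5,"ax":0,"ay":3.15,"az":0},{"jaw":0,"x":-2.1,"y":0,"z":-5,"ax":0,"ay":3.15,"az":0},{"jaw":0,"x":0,"y":0,"z":0,"ax":0,"ay":0,"az":0},{"jaw":0,"x":0,"y":0,"z":0,"ax":0,"ay":0,"az":0},{"jaw":0,"x":0,"y":0,"z":0,"ax":0,"ay":0,"az":0},{"jaw":0,"x":0,"y":0,"z":0,"ax":0,"ay":0,"az":0}]' 40
python3 - <<'E'
from h import *
delta(can(.44,[91,0,36]),toolR(.44))
from station import eyes
p,d=eyes.read_camera("scene");cv2.imwrite("pics/s2.png",cv2.resize(p[140:240,270:430,::-1],None,fx=4,fy=4))
E
```

```text
t: 5.7
eef_pos: [0.5361, 0.0768, 0.2224]
tool_rot: [-0.132, 0.776, 0.591, 0.173]
contact_force: [-5.5, 0.5, -0.3]
gripper_width: 0.107
t 5.7 tcp [536.1  76.8 222.4] F [-5.5  0.5 -0.3] g 0.107 q [ 0.75  0.38 -0.92  1.96 -0.15  0.79 -0.28]
 shift mm [0.8 1.  1.6]  turn deg [-0.1   0.09  0.07]
```

View pics/s2.png

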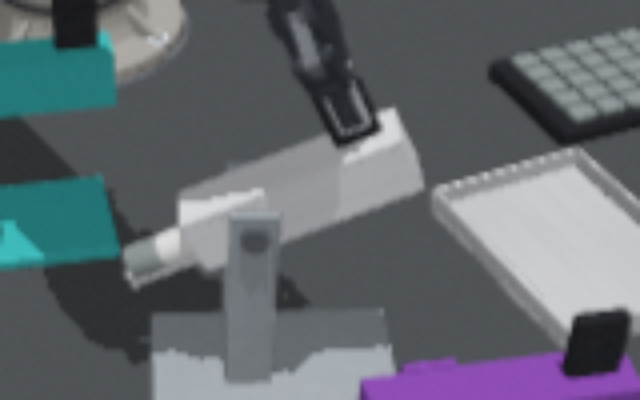

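The crop shows the canister tipped mouth-down. The tube is out on the lip, with the grey cap at crop (145,258) and the white body still inside. I'll let go of the tab, back off along the tool axis and move over the cap with the same tilt.

```bash
python3 -m crank '[{"jaw":60,"x":0,"y":0,"z":0,"ax":0,"ay":0,"az":0},{"jaw":60,"x":0,"y":0,"z":0,"ax":0,"ay":0,"az":0},{"jaw":60,"x":0,"y":0,"z":0,"ax":0,"ay":0,"az":0},{"jaw":60,"x":0,"y":0,"z":-40,"ax":0,"ay":0,"az":0},{"jaw":70,"x":0,"y":0,"z":-40,"ax":0,"ay":0,"az":0},{"jaw":70,"x":-42,"y":0,"z":0,"ax":0,"ay":0,"az":0},{"jaw":70,"x":-42,"y":0,"z":0,"ax":0,"ay":0,"az":0},{"jaw":70,"x":-42,"y":0,"z":0,"ax":0,"ay":0,"az":0},{"jaw":70,"x":-41,"y":0,"z":0,"ax":0,"ay":0,"az":0},{"jaw":70,"x":0,"y":0,"z":0,"ax":0,"ay":0,"az":0}]' 40
python3 - <<'E'
from h import *
delta(can(.44,[-77,0,-21]),toolR(.44))
from station import eyes
p,d=eyes.read_camera("wrist");c=eyes.calibration("wrist");np.savez("pics/w2.npz",p=p,d=d,**c)
cv2.imwrite("pics/w2.png",p[:,:,::-1])
print(proj([can(.44,[-97,0,5]),can(.44,[-97,0,-7]),can(.44,[-45,0,5]),can(.44,[-45,0,22]),can(.44,[115,0,22])],c).round(0).tolist())
E
```

```text
t: 7.0
eef_pos: [0.4867, -0.1054, 0.2219]
tool_rot: [-0.132, 0.779, 0.588, 0.173]
contact_force: [0.3, -0.3, 0.3]
gripper_width: 0.702
t 7.0 tcp [ 486.7 -105.4  221.9] F [ 0.3 -0.3  0.3] g 0.702 q [ 1.1   0.38 -0.88  1.94 -0.18  0.95  0.08]
 shift mm [  3.9  -0.2 138.5]  turn deg [ 0.02  0.02 -0.35]
[[312.0, 215.0], [313.0, 210.0], [312.0, 153.0], [312.0, 157.0], [310.0, -119.0]]
```

View pics/w2.png

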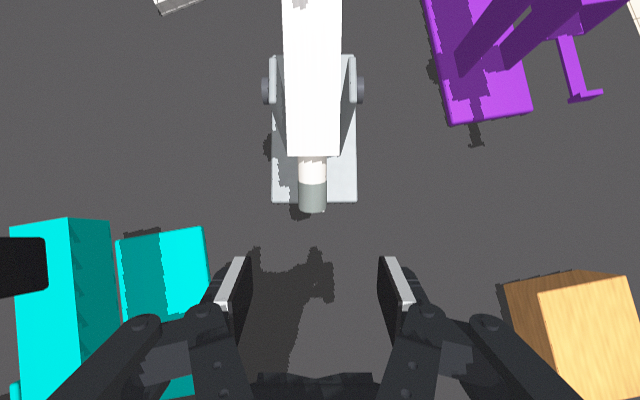

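The cap is at (312,181–212), against a prediction of (312,215). The mouth edge is at row 156, against 157. I'll check the tube's height with depth from this view before descending.

```bash
python3 - <<'E'
from h import *
f=np.load("pics/w2.npz");W=cloud(f['p'],f['d'],f)
C=((W-H)@canR(.44))*1000
for u in (300,305,312,319,325): print(u,[C[v,u].round(1).tolist() for v in (163,175,190,205)])
print("mouth top",C[140,312].round(1),C[60,312].round(1))
s=C[185:203,290:335].reshape(-1,3);s=s[(s[:,2]>-12)&(s[:,2]<12)];print("y range",s[:,1].min(),s[:,1].max(),"top",np.percentile(s[:,2],95))
E
```

```text
300 [[-54.6, 9.9, -1.0], [-64.5, 10.1, -0.8], [-77.4, 10.3, -1.0], [-90.5, 10.5, -0.7]]
305 [[-53.7, 5.7, 3.0], [-63.5, 5.9, 3.1], [-76.3, 6.0, 2.7], [-89.2, 6.2, 3.0]]
312 [[-53.6, 0.2, 3.6], [-63.0, 0.2, 5.1], [-75.5, 0.3, 5.3], [nan, nan, nan]]
319 [[-53.9, -5.4, 2.4], [-63.3, -5.4, 4.2], [-76.0, -5.4, 3.6], [-88.9, -5.4, 3.9]]
325 [[-55.1, -10.3, -3.0], [-65.1, -10.4, -2.9], [-78.1, -10.5, -3.0], [-91.4, -10.6, -2.9]]
mouth top [-32.8  -0.1  21.6] [20.5 -0.3 20.8]
y range -11.514341246157947 12.485625528091935 top 4.9084437787104
```

The tube's top sits at z=+5 and it is centred in y, as expected. Descend and grip.

```bash
python3 -m crank '[{"jaw":70,"x":4,"y":0,"z":40,"ax":0,"ay":0,"az":0},{"jaw":70,"x":0,"y":0,"z":40,"ax":0,"ay":0,"az":0},{"jaw":70,"x":0,"y":0,"z":35,"ax":0,"ay":0,"az":0},{"jaw":70,"x":0,"y":0,"z":23,"ax":0,"ay":0,"az":0},{"jaw":70,"x":0,"y":0,"z":0,"ax":0,"ay":0,"az":0},{"jaw":20,"x":0,"y":0,"z":0,"ax":0,"ay":0,"az":0},{"jaw":0,"x":0,"y":0,"z":0,"ax":0,"ay":0,"az":0},{"jaw":0,"x":0,"y":0,"z":0,"ax":0,"ay":0,"az":0},{"jaw":0,"x":0,"y":0,"z":0,"ax":0,"ay":0,"az":0},{"jaw":0,"x":0,"y":0,"z":0,"ax":0,"ay":0,"az":0}]' 40
python3 - <<'E'
from h import *
delta(can(.44,[-77,0,-21]),toolR(.44))
E
```

```text
t: 8.3
eef_pos: [0.5051, -0.0425, 0.1012]
tool_rot: [-0.131, 0.777, 0.591, 0.174]
contact_force: [-1.9, -0.8, 6.2]
gripper_width: 0.265
t 8.3 tcp [505.1 -42.5 101.2] F [-1.9 -0.8  6.2] g 0.265 q [ 0.89  0.55 -0.81  2.06 -0.08  0.63 -0.04]
 shift mm [-4.1 -0.9  1.4]  turn deg [0.11 0.02 0.  ]
```

```bash
python3 -m crank '[{"jaw":0,"x":0,"y":0,"z":-6,"ax":0,"ay":0,"az":0},{"jaw":0,"x":0,"y":0,"z":-6.5,"ax":0,"ay":0,"az":0},{"jaw":0,"x":0,"y":0,"z":0,"ax":0,"ay":0,"az":0}]' 40
python3 - <<'E'
from h import *
delta(can(.44,[-77,0,-21]),toolR(.44))
from station import eyes
p,d=eyes.read_camera("scene");cv2.imwrite("pics/s3.png",cv2.resize(p[140:240,270:430,::-1],None,fx=4,fy=4))
E
```

```text
t: 8.68
eef_pos: [0.5031, -0.0477, 0.112]
tool_rot: [-0.131, 0.777, 0.591, 0.174]
contact_force: [-0.2, 0.8, -0.5]
gripper_width: 0.264
t 8.68 tcp [503.1 -47.7 112. ] F [-0.2  0.8 -0.5] g 0.264 q [ 0.91  0.54 -0.82  2.05 -0.09  0.66 -0.03]
 shift mm [-3.6 -0.4 13.5]  turn deg [ 0.07  0.04 -0.  ]
```

View pics/s3.png

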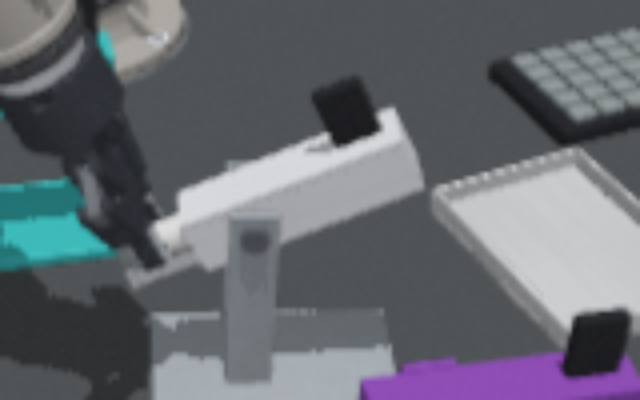

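The fingers hold the cap, the tube has lifted 12 mm and the wrist force is near zero. Now I'll draw it out along the canister axis.

```bash
python3 -m crank '[{"jaw":0,"x":-18,"y":0,"z":0,"ax":0,"ay":0,"az":0},{"jaw":0,"x":-18,"y":0,"z":0,"ax":0,"ay":0,"az":0},{"jaw":0,"x":-18,"y":0,"z":0,"ax":0,"ay":0,"az":0},{"jaw":0,"x":-18,"y":0,"z":0,"ax":0,"ay":0,"az":0},{"jaw":0,"x":-18,"y":0,"z":0,"ax":0,"ay":0,"az":0},{"jaw":0,"x":-10,"y":0,"z":0,"ax":0,"ay":0,"az":0},{"jaw":0,"x":0,"y":0,"z":0,"ax":0,"ay":0,"az":0},{"jaw":0,"x":0,"y":0,"z":0,"ax":0,"ay":0,"az":0}]' 40
python3 - <<'E'
from h import *
delta(can(.44,[-177,0,-21]),toolR(.44))
from station import eyes
p,d=eyes.read_camera("scene");c=eyes.calibration("scene");np.savez("pics/s4.npz",p=p,d=d,**c)
cv2.imwrite("pics/s4.png",cv2.resize(p[140:240,250:410,::-1],None,fx=4,fy=4))
E
```

```text
t: 9.72
eef_pos: [0.479, -0.1335, 0.0692]
tool_rot: [-0.132, 0.776, 0.591, 0.174]
contact_force: [1.2, -0.1, -0.6]
gripper_width: 0.265
t 9.72 tcp [ 479.  -133.5   69.2] F [ 1.2 -0.1 -0.6] g 0.265 q [ 1.03  0.62 -0.77  2.03 -0.03  0.67  0.11]
 shift mm [-4.8 -0.1 12.8]  turn deg [-0.01 -0.01  0.08]
```

View pics/s4.png

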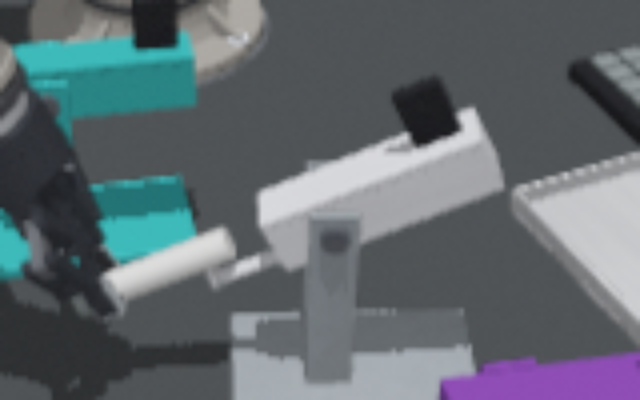

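The tube is drawn clear and firmly held, straight in the grip, with its foot at crop (228,245), outside the lip. I'll back away, level the tool and rise.

```bash
python3 -m crank '[{"jaw":0,"x":0,"y":0,"z":-40,"ax":0,"ay":0,"az":0},{"jaw":0,"x":0,"y":0,"z":-45,"ax":0,"ay":0,"az":0},{"jaw":0,"x":0,"y":0,"z":-40,"ax":0,"ay":0,"az":0},{"jaw":0,"x":0,"y":0,"z":-10,"ax":0,"ay":-6.3,"az":0},{"jaw":0,"x":0,"y":0,"z":-10,"ax":0,"ay":-6.3,"az":0},{"jaw":0,"x":0,"y":0,"z":-10,"ax":0,"ay":-6.3,"az":0},{"jaw":0,"x":0,"y":0,"z":-10,"ax":0,"ay":-6.3,"az":0},{"jaw":0,"x":0,"y":0,"z":-40,"ax":0,"ay":0,"az":0},{"jaw":0,"x":0,"y":0,"z":-40,"ax":0,"ay":0,"az":0},{"jaw":0,"x":0,"y":0,"z":-40,"ax":0,"ay":0,"az":0},{"jaw":0,"x":0,"y":0,"z":0,"ax":0,"ay":0,"az":0}]' 40
python3 - <<'E'
from h import *
a=np.radians(7.5);x=np.array([np.cos(a),np.sin(a),0]);R=np.c_[x,[np.sin(a),-np.cos(a),0],[0,0,-1]]
delta(np.array([.471,.311,.34])-.036*x,R)
E
```

```text
t: 11.15
eef_pos: [0.4635, -0.195, 0.3436]
tool_rot: [0.003, 0.795, 0.606, 0.001]
contact_force: [0.3, 1.1, -0.6]
gripper_width: 0.266
t 11.15 tcp [ 463.5 -195.   343.6] F [ 0.3  1.1 -0.6] g 0.266 q [ 0.95  0.16 -0.76  1.77  0.12  1.25 -0.1 ]
 shift mm [ 475.9 -160.2    1.9]  turn deg [ 0.36 -0.14 67.12]
```

```bash
python3 -m crank '[{"jaw":0,"x":30,"y":-10,"z":0,"ax":0,"ay":0,"az":0},{"jaw":0,"x":48,"y":-16,"z":0,"ax":0,"ay":0,"az":0},{"jaw":0,"x":50,"y":-17,"z":0,"ax":0,"ay":0,"az":0},{"jaw":0,"x":50,"y":-17,"z":0,"ax":0,"ay":0,"az":0},{"jaw":0,"x":50,"y":-17,"z":0,"ax":0,"ay":0,"az":0},{"jaw":0,"x":50,"y":-17,"z":0,"ax":0,"ay":0,"az":0},{"jaw":0,"x":50,"y":-17,"z":0,"ax":0,"ay":0,"az":0},{"jaw":0,"x":50,"y":-17,"z":0,"ax":0,"ay":0,"az":0},{"jaw":0,"x":50,"y":-17,"z":0,"ax":0,"ay":0,"az":0},{"jaw":0,"x":48,"y":-15,"z":0,"ax":0,"ay":0,"az":0},{"jaw":0,"x":0,"y":0,"z":0,"ax":0,"ay":0,"az":0}]' 40
python3 -m crank '[{"jaw":0,"x":0,"y":0,"z":0,"ax":0,"ay":0,"az":9.6},{"jaw":0,"x":0,"y":0,"z":0,"ax":0,"ay":0,"az":9.6},{"jaw":0,"x":0,"y":0,"z":0,"ax":0,"ay":0,"az":9.6},{"jaw":0,"x":0,"y":0,"z":0,"ax":0,"ay":0,"az":9.6},{"jaw":0,"x":0,"y":0,"z":0,"ax":0,"ay":0,"az":9.6},{"jaw":0,"x":0,"y":0,"z":0,"ax":0,"ay":0,"az":9.6},{"jaw":0,"x":0,"y":0,"z":0,"ax":0,"ay":0,"az":9.6},{"jaw":0,"x":0,"y":0,"z":0,"ax":0,"ay":0,"az":0}]' 40
python3 - <<'E'
from h import *
a=np.radians(7.5);x=np.array([np.cos(a),np.sin(a),0]);R=np.c_[x,[np.sin(a),-np.cos(a),0],[0,0,-1]]
delta(np.array([.471,.311,.008])-.036*x,R)
from station import eyes
p,d=eyes.read_camera("wrist");c=eyes.calibration("wrist");np.savez("pics/w5.npz",p=p,d=d,**c)
cv2.imwrite("pics/w5.png",p[:,:,::-1])
t=np.array([.471,.311,.022]);y=np.array([-x[1],x[0],0])
print(proj([t+sx*.1*x+sy*.075*y for sx,sy in((1,1),(1,-1),(-1,-1),(-1,1))],c).round(0).tolist())
E
```

```text
t: 12.52
eef_pos: [0.4313, 0.3104, 0.3395]
tool_rot: [-0.002, 0.793, 0.609, -0.0]
contact_force: [0.9, 0.6, -1.2]
gripper_width: 0.264
t: 13.52
eef_pos: [0.4341, 0.3046, 0.3396]
tool_rot: [0.001, 0.998, 0.064, -0.0]
contact_force: [-0.9, -0.6, -0.5]
gripper_width: 0.264
t 13.53 tcp [434.1 304.6 339.6] F [-0.9 -0.6 -0.5] g 0.264 q [-0.    0.25 -0.86  1.71  0.2   1.27 -2.35]
 shift mm [  1.6  -2.  331.6]  turn deg [ 0.07  0.03 -0.12]
[[252.0, 43.0], [370.0, 43.0], [363.0, 193.0], [260.0, 193.0]]
```

View pics/w5.png

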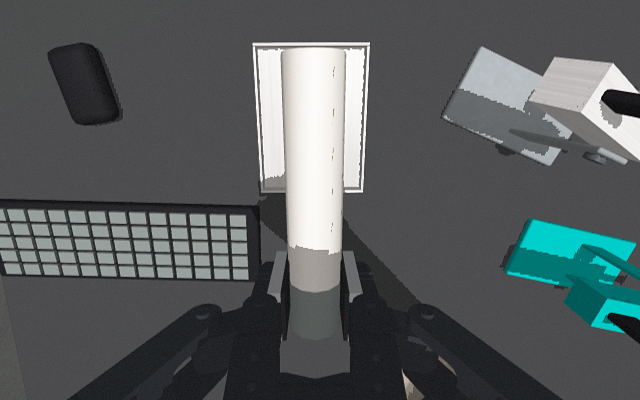

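The tray rim (253–369, 43–192) matches my prediction, and the tube is straight and centred. I'll check its pitch with depth and descend to just above the floor.

```bash
python3 - <<'E'
from h import *
f=np.load("pics/w5.npz");W=cloud(f['p'],f['d'],f)
for v in (55,100,150,200,240,300): print(v,W[v,314].round(4))
E
python3 -m crank '[{"jaw":0,"x":2,"y":-2,"z":30,"ax":0,"ay":0,"az":0},{"jaw":0,"x":0,"y":0,"z":45,"ax":0,"ay":0,"az":0},{"jaw":0,"x":0,"y":0,"z":45,"ax":0,"ay":0,"az":0},{"jaw":0,"x":0,"y":0,"z":45,"ax":0,"ay":0,"az":0},{"jaw":0,"x":0,"y":0,"z":45,"ax":0,"ay":0,"az":0},{"jaw":0,"x":0,"y":0,"z":45,"ax":0,"ay":0,"az":0},{"jaw":0,"x":0,"y":0,"z":30,"ax":0,"ay":0,"az":0},{"jaw":0,"x":0,"y":0,"z":20,"ax":0,"ay":0,"az":0},{"jaw":0,"x":0,"y":0,"z":10,"ax":0,"ay":0,"az":0},{"jaw":0,"x":0,"y":0,"z":0,"ax":0,"ay":0,"az":0}]' 40
```

```text
55 [0.5279 0.3149 0.3634]
100 [0.5138 0.3131 0.3633]
150 [0.4967 0.3109 0.3635]
200 [0.4775 0.3084 0.3627]
240 [0.4607 0.3061 0.3624]
300 [0.4324 0.3024 0.362 ]
t: 14.82
eef_pos: [0.4363, 0.3079, 0.0253]
tool_rot: [-0.0, 0.998, 0.064, -0.0]
contact_force: [0.9, 0.5, -0.1]
gripper_width: 0.262
```

```bash
python3 -m crank '[{"jaw":0,"x":0,"y":0,"z":8,"ax":0,"ay":0,"az":0},{"jaw":0,"x":0,"y":0,"z":6,"ax":0,"ay":0,"az":0},{"jaw":0,"x":0,"y":0,"z":3,"ax":0,"ay":0,"az":0},{"jaw":0,"x":0,"y":0,"z":1.5,"ax":0,"ay":0,"az":0},{"jaw":0,"x":0,"y":0,"z":0,"ax":0,"ay":0,"az":0}]' 40
```

```text
t: 15.45
eef_pos: [0.4362, 0.3078, 0.0067]
tool_rot: [0.0, 0.998, 0.064, 0.0]
contact_force: [-0.2, 0.1, -0.5]
gripper_width: 0.264
```

```bash
python3 -m crank '[{"jaw":28,"x":0,"y":0,"z":0,"ax":0,"ay":0,"az":0},{"jaw":34,"x":0,"y":0,"z":0,"ax":0,"ay":0,"az":0},{"jaw":45,"x":0,"y":0,"z":0,"ax":0,"ay":0,"az":0},{"jaw":45,"x":0,"y":0,"z":0,"ax":0,"ay":0,"az":0},{"jaw":45,"x":0,"y":0,"z":-15,"ax":0,"ay":0,"az":0},{"jaw":45,"x":0,"y":0,"z":-30,"ax":0,"ay":0,"az":0},{"jaw":45,"x":0,"y":0,"z":-50,"ax":0,"ay":0,"az":0},{"jaw":45,"x":0,"y":0,"z":-50,"ax":0,"ay":0,"az":0},{"jaw":45,"x":0,"y":0,"z":0,"ax":0,"ay":0,"az":0},{"jaw":45,"x":0,"y":0,"z":0,"ax":0,"ay":0,"az":0}]' 40
python3 - <<'E'
from h import *
from station import eyes
p,d=eyes.read_camera("wrist");c=eyes.calibration("wrist");W=cloud(p,d,c)
for v in range(20,400,40): print(v,W[v,314].round(4))
q,d=eyes.read_camera("scene");cv2.imwrite("pics/end.png",np.vstack([p[:,:,::-1],q[:,:,::-1]])[::2,::2])
cv2.imwrite("pics/end.png",np.vstack([p[::2,::2,::-1],q[100:300,200:520,::-1]]))
E
```

```text
t: 16.7
eef_pos: [0.4362, 0.3074, 0.1521]
tool_rot: [0.0, 0.998, 0.064, 0.0]
contact_force: [-0.9, 0.1, 0.4]
gripper_width: 0.454
20 [0.5661 0.3217 0.0185]
60 [0.54   0.3183 0.0032]
100 [nan nan nan]
140 [0.4792 0.3106 0.0248]
180 [0.4463 0.3064 0.0264]
220 [0.4013 0.3006 0.004 ]
260 [ 0.356   0.2948 -0.0012]
300 [ 0.3082  0.2887 -0.0019]
340 [ 0.2576  0.2823 -0.0005]
380 [0.4476 0.3065 0.2269]
```

View pics/end.png

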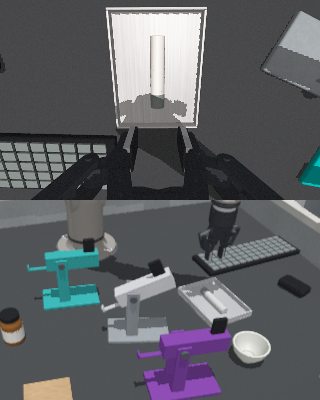

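The tube lies flat in the tray, in the middle and clear of the walls. Its top reads about 25–28 mm, as it should for a 24 mm tube on the 4 mm floor. The arm is clear, and the jar, mortar and box are standing.

```bash
python3 -c "
from station import ticket
print(ticket.hand_in())"
```

```text
the job is handed in; nothing more can be done
None
```

I finished the job and handed it in at about 17 s of the 61 s allowed; no verdict was given.

- **Tipping:** I tipped the grey stand's canister to about 0.44 rad by its tab. The tube slid out to the lip on its own.
- **Drawing out:** I gripped the tube about 24 mm from its cap end, raised it 12 mm and drew it out about 100 mm along the canister's axis.
- **Placing:** I carried the tube over the stand, laid it in the tray, released it and backed away.

**Last checks:**
- **Tube:** it lies in the middle of the tray, with its top at 25–26 mm against 28 mm nominal. That agrees within the camera's accuracy and means it is flat.
- **Gripper:** it is clear of the tray by about 0.15 m, with no contact force beyond sensor noise.
- **Jar, mortar and box:** they are standing, judged by eye from the last picture; I did not measure their positions again. The box shows only in part at that picture's edge.

**Disagreements:** the two cameras put the tray centre up to about 12 mm apart, so I confirmed it with the wrist camera before lowering the tube. The hinge sideways estimate was about 1 mm off, which showed as roughly 5 N on the wrist while gripping the tab.

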